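# Find the loose manifold bolt and hold its guard open

## Task

The shielding-gas manifold on the welding bench is leaking at one of its three brass bolts. First turn the supply valve's yellow lever back to the red 60-degree mark, so that only a trickle of gas is left, then tap the bolt heads from above to find the loose one, which sinks a few millimetres when tapped while a tight one does not budge. Then lift that bolt's red guard to at least 50 degrees and finish while still holding it there, ready for the spanner; keep the other two guards shut and leave everything else on the bench where it is.

Things in the scene. Friction and masses are not known exactly. Their poses are not given: they have to be found in the camera images.
- manifold: Fixed aluminium gas manifold bar, 80 x 320 mm, 65 mm high. Origin under its centre on the bench; own y along the bar (left +y), own -x side faces the robot. On top at y = +95, 0, -95 mm: three alike brass hex bolts, heads standing 10 mm out of 38 mm holes in red guards (hoods 70 (x) x 66 (y) mm, top 85 mm above the bench), hinged at the rear (+x). Which bolt is loose varies and cannot be seen.
- valve: Fixed gas ball valve in a copper pipe loop. Origin on the bench under the upright valve stem; the pipe runs along its own x (170 mm between risers). A quadrant scale plate of 60 mm radius, top 89 mm above the bench, lies under the lever: black marks each 15 degrees and one broad red mark at 60 degrees.
- lever (a joint): Angle of the valve's yellow lever about the upright stem, rad: 0 = open, lever along the pipe and pointing to the valve's own -x; grows clockwise seen from above (towards the valve's own +y); 1.571 = shut, crosswise; stops at both ends. The red mark is at 1.047 (60 degrees). Stays where it is left; about 2.6 N at the grip turns it.
- lever_grip (a point): Middle of the lever's yellow grip, 95 mm from the stem axis and 106 mm above the bench; this point's own x runs along the lever, from the grip to the stem. The grip is a level bar 75 mm long, 22 mm wide and 14 mm thick, free all round.
- bolt_left (a joint): How far the left bolt has sunk, m: 0 at the start, positive down. A tight bolt yields less than 1 mm under a tap; the loose one gives way at about 3 N, sinks up to 5 mm until it seats, and stays down.
- bolt_left_top (a point): Centre of the top of the left bolt's hex head (24 mm across flats), 95 mm above the bench at the start.
- guard_left_angle (a joint): Opening angle of the left bolt's guard, rad: 0 = shut, grows as its front (robot side) lifts, stop at 1.5. A spring and its weight shut it again when it is let go (about 2 N at the handle).
- guard_left: Red guard of the left bolt with its steel lift handle. Origin: middle of its hinge line, 70 mm above the bench, 30 mm behind (+x) the bolt's axis, along the manifold's y. Shut, its axes are the manifold's and the middle of the handle's bar (round, 12 mm thick, 52 mm long, along y, on two sloping arms at its ends) lies at (-95, 0, +35) mm in its frame, 25 mm in front of the hood; it turns with it.
- bolt_middle (a joint): How far the middle bolt has sunk, m: 0 at the start, positive down. A tight bolt yields less than 1 mm under a tap; the loose one gives way at about 3 N, sinks up to 5 mm until it seats, and stays down.
- bolt_middle_top (a point): Centre of the top of the middle bolt's hex head (24 mm across flats), 95 mm above the bench at the start.
- guard_middle_angle (a joint): Opening angle of the middle bolt's guard, rad: 0 = shut, grows as its front (robot side) lifts, stop at 1.5. A spring and its weight shut it again when it is let go (about 2 N at the handle).
- guard_middle: Red guard of the middle bolt with its steel lift handle. Origin: middle of its hinge line, 70 mm above the bench, 30 mm behind (+x) the bolt's axis, along the manifold's y. Shut, its axes are the manifold's and the middle of the handle's bar (round, 12 mm thick, 52 mm long, along y, on two sloping arms at its ends) lies at (-95, 0, +35) mm in its frame, 25 mm in front of the hood; it turns with it.
- bolt_right (a joint): How far the right bolt has sunk, m: 0 at the start, positive down. A tight bolt yields less than 1 mm under a tap; the loose one gives way at about 3 N, sinks up to 5 mm until it seats, and stays down.
- bolt_right_top (a point): Centre of the top of the right bolt's hex head (24 mm across flats), 95 mm above the bench at the start.
- guard_right_angle (a joint): Opening angle of the right bolt's guard, rad: 0 = shut, grows as its front (robot side) lifts, stop at 1.5. A spring and its weight shut it again when it is let go (about 2 N at the handle).
- guard_right: Red guard of the right bolt with its steel lift handle. Origin: middle of its hinge line, 70 mm above the bench, 30 mm behind (+x) the bolt's axis, along the manifold's y. Shut, its axes are the manifold's and the middle of the handle's bar (round, 12 mm thick, 52 mm long, along y, on two sloping arms at its ends) lies at (-95, 0, +35) mm in its frame, 25 mm in front of the hood; it turns with it.
- spanner: Bystander: combination spanner, 190 mm long; origin at the middle of its underside, on the bench. To be left where it is.
- wire_brush: Bystander: wire brush, 200 mm long; origin at the middle of its underside, on the bench. To be left where it is.
- hammer: Bystander: hammer, 260 mm long; origin at the middle of its underside, on the bench. To be left where it is.
- spray_can: Bystander: spray can with a green label, 54 mm across, 165 mm tall, standing; origin at the middle of its underside, on the bench. To be left where it is.
- magnet: Bystander: red and grey welding magnet, five-sided, 80 mm across, 20 mm thick; origin at the middle of its underside, on the bench. To be left where it is.
- marker: Bystander: green marker pen, 130 mm long; origin at the middle of its underside, on the bench. To be left where it is.
- tip_tin: Bystander: open steel tin, 72 mm across, 55 mm tall, standing; origin at the middle of its underside, on the bench. To be left where it is.
- tube_offcut: Bystander: offcut of dark 40 mm square tube, 120 mm long; origin at the middle of its underside, on the bench. To be left where it is.

How it is judged:
By the outcome, as a careful person would: the job done as asked, in the order asked, and still so for the second after the job is handed in, while the arm keeps its last pose, push and grip.
It also fails if it takes over 61 s, if anything falls off the work surface, if the arm or the gripper's body presses on something with over 40 N, if the wrist force passes 120 N, or if a joint passes its speed limit or range.

## Robot

A 7-joint arm with a two-finger parallel gripper is mounted at the origin on the work surface. World frame = base frame: x ahead of the robot, y to its left, z up, the work surface at z = 0. Lengths are in m, angles in degrees, forces in N, time in s.
With the tool pointing down it reaches from about 0.425 to 0.875 m from the base axis. Payload 4.7 kg.
Tool frame: the origin (TCP) lies on the centre line of the jaws, within the pads' length; the fingertips stand 8 mm ahead of it and the grasp point (between the pads) lies 11 mm behind it; z points along the fingers, x is the direction in which the jaws open and shut, and the axes are right-handed (so a half turn about z gives the same grasp; the last joint's range is limited). The gripper opens to 87 mm and grips with 3 to 60 N. Pads are 19 mm wide; open, the fingers measure 117 mm over their backs; the gripper's body (75 mm by 190 mm) begins 51 mm behind the grasp point.
Start: joints at [75.751, 18.392, -4.016, 83.108, 1.295, 78.541, -3.26], TCP at [0.169, -0.628, 0.231] pointing down, gripper open.
Joint ranges: [-163.93, 163.93], [-17.29, 119.83], [-79.2, 71.16], [3.27, 140.29], [-89.18, 269.18], [5.43, 117.66], [-154.24, 154.24]. Speed limits (degrees/s): [147.25, 147.25, 180, 180, 180, 180, 180].

## Interface

Orientations are given as [roll, pitch, yaw] about the fixed x, y, z axes, in that order (R = Rz(yaw) Ry(pitch) Rx(roll)).
In Python, from cell import telemetry, read_camera, get_calibration, sign_off gives the robot as it stands. The module is installed in compiled form; this text tells all that it offers.
- The arm moves only by the tool carry_out, never from a script. Its arguments are lists of equal length, an entry for each row: "translation": the shift along the tool's x, y, z in cm, a list of three; "turn": the turn about the tool's z in rad; "gripper": the opening, from 0 (shut) to 1 (fully open). In form: {"translation": [[dx, dy, dz], ...], "turn": [turn, ...], "gripper": [gripper, ...]}. A call has 1 to 5 rows; each row is the pose to reach, as a shift and turn from the pose commanded when the call began, along the tool's axes at that moment; what a row does not reach only later rows make up. A row lasts 1/8 s, in which the tool goes at most 62.5 mm and 10.7 degrees, less where a joint would pass 70% of its speed; a pose out of reach is approached as far as the arm can. A call with a gripper value outside its range is refused whole. The fingers move at their own pace and stop on an object; "squeeze" is the grip in N (left out, the last holds). Time passes only in rows, so rows that repeat a pose let the fingers close. It gives the time, the measured TCP pose, the force and the opening at its end, in the units of the state.
- telemetry.get_obs(): the state, without advancing time (a new reading comes with each control period).
- read_camera(name): name is "scene" or "top"; returns the picture (400x640x3 uint8, red, green, blue); there is no depth.
- get_calibration(name): a dict with "fx", "fy", "cx", "cy" (pixels), "R" (3x3) and "t" (3): a world point X has camera coordinates R X + t. Camera axes: x right, y down, z forward; pixel columns grow to the right and rows downward; lengths in m; the calibration is good to about 2 mm. A picture is of the moment at which its call begins. get_calibration takes no time and is no camera call.
- sign_off(): hands the job in, once; it reports no verdict.
The state is a dict: "time_s": time; "qpos": joint angles; "joint_velocities": joint speeds; "effort": joint torques, N m; "tool_pos": TCP position; "tool_rot": TCP orientation; "force": force on the tool from outside, world axes, zero at the start; "wrist_torque": the same for the moment, N m; "grip_width": finger opening in m.
Only numpy, scipy, OpenCV 4.12 (cv2) and the standard library are available. Lean on these libraries where they do the work, as an engineer would, in place of code of your own. Each camera call takes 0.05 s, during which the arm holds its last target.

## Working session

There is one attempt and no reset: what is moved stays moved. The work goes in short steps, Python scripts to look and compute and a tool call to move; the robot and the scene stay as the last step left them, time stands still between calls to the robot, and variables do not carry over. Pictures are saved under pics/ and viewed, and the job is handed in when it is done.

Besides the shell and the picture viewer there is one more tool, called after ">>>" in YAML: its name, and indented under it one key for each argument. carry_out: Moves the arm, as the interface text tells. Its arguments: {"type":"object","properties":{"translation":{"type":"array","items":{"type":"array","items":{"type":"number"}}},"turn":{"type":"array","items":{"type":"number"}},"gripper":{"type":"array","items":{"type":"number"}},"squeeze":{"type":"number"}},"required":["translation","turn","gripper"]}

```bash
mkdir -p pics; python3 - <<'E'
from cell import telemetry, read_camera, get_calibration
import cv2
o=telemetry.get_obs()
for k,v in o.items(): print(k,v)
for n in ("scene","top"):
    im=read_camera(n); cv2.imwrite(f"pics/{n}0.png",im[:,:,::-1]); c=get_calibration(n); print(n,c)
E
```

```text
time_s 0.0
qpos [75.75098645 18.4373915  -4.01538631 83.17716236  1.29643468 78.53941767
 -3.2588253 ]
joint_velocities [-0.06721571 -0.02224613  0.10534912  0.02801009 -0.01454392 -0.04585338
 -0.01467039]
effort [-4.80410963e-04 -4.91285241e+01 -4.04358795e-01 -3.12526023e+01
 -6.39502052e-02  4.37814603e-02  2.06691702e-04]
tool_pos [ 0.1686546  -0.6271712   0.22946058]
tool_rot [ 1.79992726e+02  1.08647559e-01 -7.49398704e+01]
force [-0.21532356  0.17027915 -0.10020086]
wrist_torque [ 0.02467029 -0.00023158 -0.06984027]
grip_width 0.08682368617541883
scene {'fx': 415.92243457651165, 'fy': 415.92243457651165, 'cx': 321.2255952070581, 'cy': 202.88743654207525, 'R': array([[ 0.34026098,  0.94032086, -0.00437519],
       [ 0.78134208, -0.28531617, -0.55506688],
       [-0.52318928,  0.18544907, -0.83179422]]), 't': array([-0.18332152, -0.38911459,  1.74780546])}
top {'fx': 363.63954769430654, 'fy': 363.63954769430654, 'cx': 317.11684688512526, 'cy': 194.94963988954552, 'R': array([[-0.02241512, -0.99942921, -0.02527468],
       [-0.99609728,  0.02448486, -0.08479805],
       [ 0.0853685 ,  0.02327528, -0.99607755]]), 't': array([0.01143407, 0.57807221, 1.00357718])}
```

View pics/scene0.png

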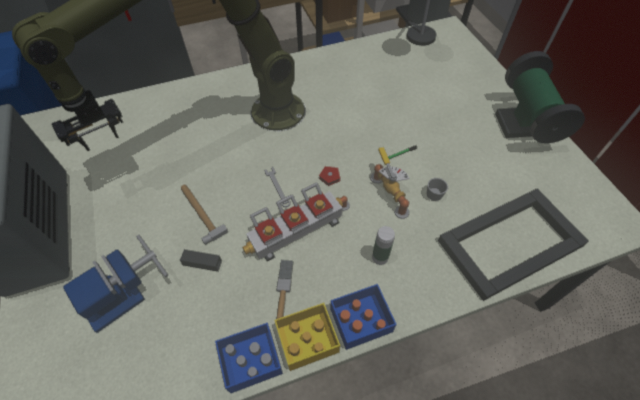

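View pics/top0.png

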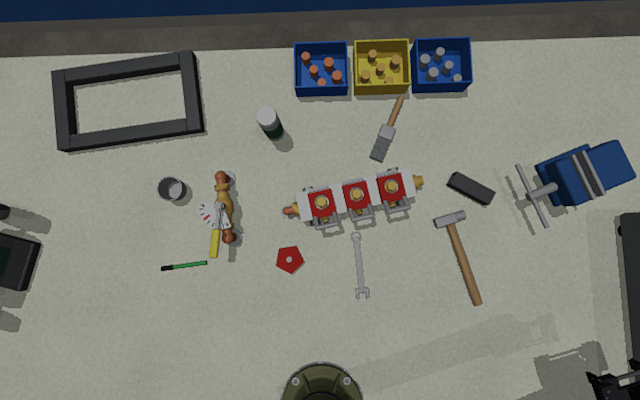

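```bash
python3 - <<'E'
import cv2
t=cv2.imread("pics/top0.png");s=cv2.imread("pics/scene0.png")
cv2.imwrite("pics/a.png",cv2.resize(t[155:275,150:270],None,fx=5,fy=5,interpolation=cv2.INTER_CUBIC))
cv2.imwrite("pics/b.png",cv2.resize(t[160:240,275:435],None,fx=5,fy=5,interpolation=cv2.INTER_CUBIC))
cv2.imwrite("pics/c.png",cv2.resize(s[130:230,350:460],None,fx=5,fy=5,interpolation=cv2.INTER_CUBIC))
cv2.imwrite("pics/d.png",cv2.resize(s[170:270,230:360],None,fx=5,fy=5,interpolation=cv2.INTER_CUBIC))
E
```

```text
(no output)
```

View pics/a.png

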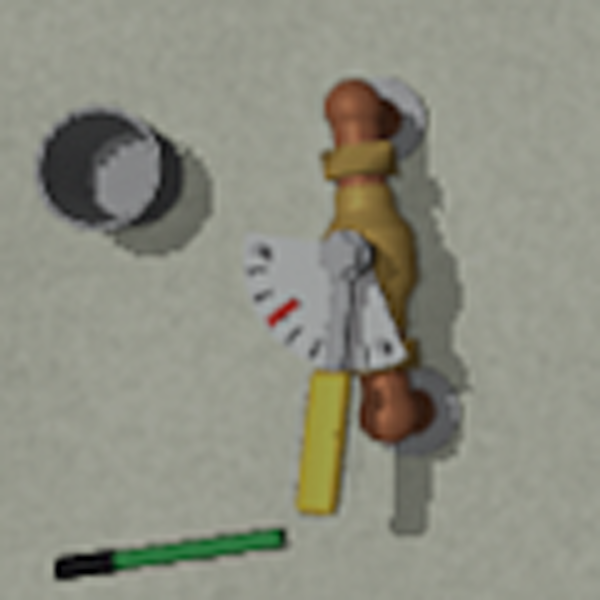

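View pics/b.png

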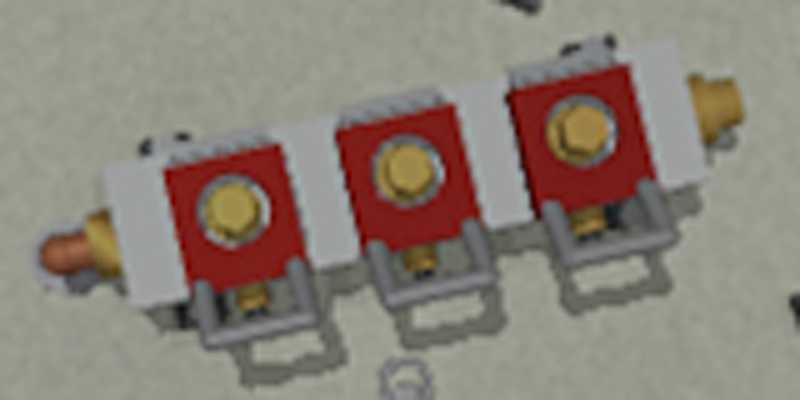

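View pics/c.png

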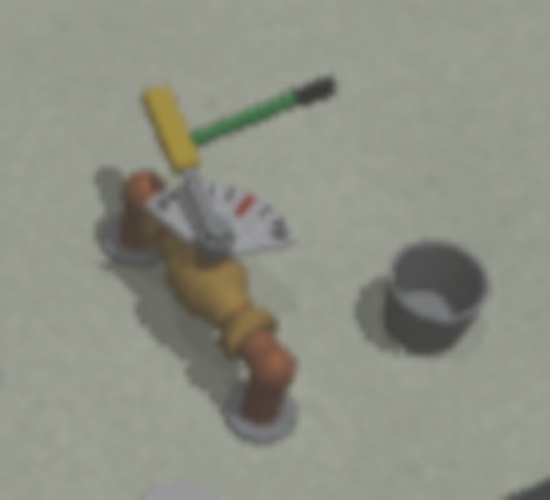

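View pics/d.png

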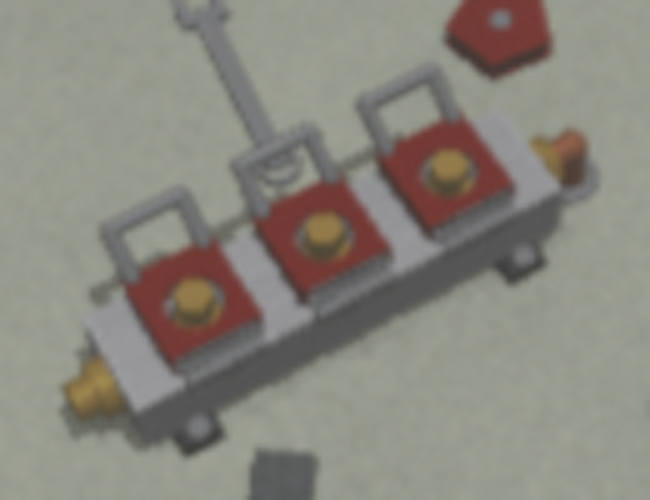

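```bash
cat > h.py <<'E'
import numpy as np
from cell import get_calibration
C={n:get_calibration(n) for n in("top","scene")}
def proj(n,X):
    c=C[n];p=np.atleast_2d(X)@c["R"].T+c["t"]
    return np.c_[c["fx"]*p[:,0]/p[:,2]+c["cx"],c["fy"]*p[:,1]/p[:,2]+c["cy"]]
def back(n,uv,z):
    c=C[n];d=np.array([(uv[0]-c["cx"])/c["fx"],(uv[1]-c["cy"])/c["fy"],1.])@c["R"]
    o=-c["R"].T@c["t"]; return o+d*(z-o[2])/d[2]
def crop(p,x0,y0,f=5): return ((p[0]+.5)/f-.5+x0,(p[1]+.5)/f-.5+y0)
def rz(a): return np.array([[np.cos(a),-np.sin(a),0],[np.sin(a),np.cos(a),0],[0,0,1]])
E
python3 - <<'E'
from h import *
from scipy.optimize import least_squares
P=lambda p:crop(p,275,160); S=lambda p:crop(p,230,170)
obs=[("top",P((233,208)),(0,.095,.095)),("top",P((407,171)),(0,0,.095)),("top",P((581,130)),(0,-.095,.095)),
("top",P((261,333)),(-.065,.095,.105)),("top",P((440,291)),(-.065,0,.105)),("top",P((615,248)),(-.065,-.095,.105)),
("scene",S((449,171)),(0,.095,.095)),("scene",S((324,234)),(0,0,.095)),("scene",S((194,300)),(0,-.095,.095)),
("scene",S((400,85)),(-.065,.095,.105)),("scene",S((277,143)),(-.065,0,.105)),("scene",S((145,208)),(-.065,-.095,.105))]
f=lambda q:np.concatenate([(proj(n,rz(q[2])@np.array(X)+[q[0],q[1],0])-uv)[0] for n,uv,X in obs])
r=least_squares(f,[.55,-.1,0]);print(r.x,np.degrees(r.x[2]));print(r.fun.reshape(-1,2).round(2))
for n,uv,X in obs: print(n,X,back(n,uv,X[2]).round(4))
A=lambda p:crop(p,150,155); B=lambda p:crop(p,350,130)
for nm,n,uv,z in [("g far","top",A((317,513)),.113),("g near","top",A((332,372)),.113),("gc","top",A((323,442)),.113),
 ("red","top",A((284,312)),.089),("m90","top",A((262,252)),.089),("m0","top",A((388,347)),.089),
 ("g far","scene",B((157,88)),.113),("g near","scene",B((187,167)),.113),("red","scene",B((246,205)),.089),("stem","top",A((347,248)),.113)]:
  print(nm,n,back(n,uv,z).round(4))
for nm,uv,z in [("tin",A((100,170)),.055),("marker tip",A((285,540)),.01),("marker end",A((57,570)),.01),("riserNear",A((395,410)),.08),("riserFar",A((352,100)),.08)]: print(nm,back("top",uv,z).round(3))
print("can",back("top",(267,118),.165).round(3), "magnet",back("top",(290,260),.02).round(3))
E
```

```text
[ 0.57493949 -0.10614557  0.19929162] 11.418568627315931
[[-0.44 -0.27]
 [ 0.02 -0.86]
 [ 0.52 -0.66]
 [-0.55 -1.07]
 [-0.5  -0.79]
 [ 0.39 -0.31]
 [-0.22 -2.  ]
 [-0.3  -1.89]
 [-0.4  -1.87]
 [-0.45 -0.15]
 [-0.71  0.44]
 [-0.18  0.13]]
top (0, 0.095, 0.095) [ 0.5554 -0.0142  0.095 ]
top (0, 0, 0.095) [ 0.5727 -0.106   0.095 ]
top (0, -0.095, 0.095) [ 0.592  -0.1978  0.095 ]
top (-0.065, 0.095, 0.105) [ 0.4896 -0.0272  0.105 ]
top (-0.065, 0, 0.105) [ 0.5092 -0.1202  0.105 ]
top (-0.065, -0.095, 0.105) [ 0.5293 -0.2111  0.105 ]
scene (0, 0.095, 0.095) [ 0.5639 -0.015   0.095 ]
scene (0, 0, 0.095) [ 0.5822 -0.1075  0.095 ]
scene (0, -0.095, 0.095) [ 0.6008 -0.1999  0.095 ]
scene (-0.065, 0.095, 0.105) [ 0.4935 -0.0247  0.105 ]
scene (-0.065, 0, 0.105) [ 0.5103 -0.1163  0.105 ]
scene (-0.065, -0.095, 0.105) [ 0.5298 -0.2115  0.105 ]
g far top [0.417  0.2665 0.113 ]
g near top [0.4888 0.2588 0.113 ]
gc top [0.4531 0.2634 0.113 ]
red top [0.5211 0.2918 0.089 ]
m90 top [0.5533 0.3038 0.089 ]
m0 top [0.5013 0.2363 0.089 ]
g far scene [0.4225 0.2692 0.113 ]
g near scene [0.4957 0.2587 0.113 ]
red scene [0.5242 0.2941 0.089 ]
stem top [0.5528 0.2511 0.113 ]
tin [0.603 0.406 0.055]
marker tip [0.394 0.317 0.01 ]
marker end [0.38  0.448 0.01 ]
riserNear [0.468 0.235 0.08 ]
riserFar [0.635 0.258 0.08 ]
can [0.762 0.115 0.165] magnet [0.397 0.078 0.02 ]
```

```bash
python3 - <<'E'
from h import *
from scipy.optimize import least_squares
A=lambda p:crop(p,150,155); B=lambda p:crop(p,350,130)
M=[(90,(257,270)),(75,(262,295)),(60,(284,312)),(45,(292,336)),(30,(315,350)),(0,(365,350))]
pts=[(a,back("top",A(p),.089)) for a,p in M]
for s in [(.548,.2515),(.551,.2515),(.551,.249)]:
  print(s,[(a,np.degrees(np.arctan2(p[1]-s[1],p[0]-s[0])).round(1)%360,np.hypot(p[1]-s[1],p[0]-s[0]).round(4)) for a,p in pts])
t=__import__('cv2').imread("pics/top0.png");s=__import__('cv2').imread("pics/scene0.png")
import cv2
cv2.imwrite("pics/e.png",cv2.resize(t[195:235,190:240],None,fx=15,fy=15,interpolation=cv2.INTER_CUBIC))
cv2.imwrite("pics/f.png",cv2.resize(s[140:190,365:415],None,fx=12,fy=12,interpolation=cv2.INTER_CUBIC))
E
```

```text
(0.548, 0.2515) [(90, np.float64(94.4), np.float64(0.0551)), (75, np.float64(108.6), np.float64(0.0551)), (60, np.float64(123.7), np.float64(0.0485)), (45, np.float64(137.8), np.float64(0.0536)), (30, np.float64(153.4), np.float64(0.053)), (0, np.float64(183.5), np.float64(0.0481))]
(0.551, 0.2515) [(90, np.float64(97.5), np.float64(0.0554)), (75, np.float64(111.5), np.float64(0.0561)), (60, np.float64(126.5), np.float64(0.0502)), (45, np.float64(139.9), np.float64(0.0559)), (30, np.float64(154.8), np.float64(0.0557)), (0, np.float64(183.3), np.float64(0.0511))]
(0.551, 0.249) [(90, np.float64(97.2), np.float64(0.0579)), (75, np.float64(110.6), np.float64(0.0584)), (60, np.float64(124.9), np.float64(0.0522)), (45, np.float64(137.9), np.float64(0.0575)), (30, np.float64(152.5), np.float64(0.0568)), (0, np.float64(180.5), np.float64(0.051))]
```

View pics/e.png

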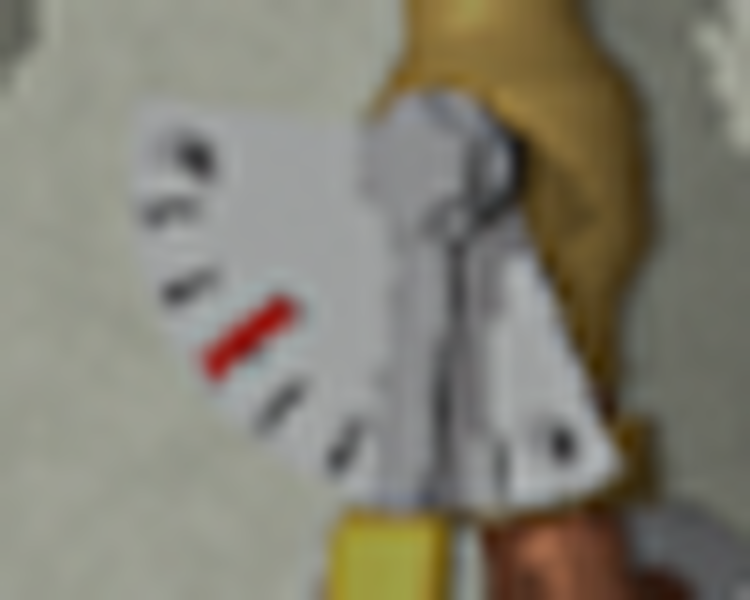

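View pics/f.png

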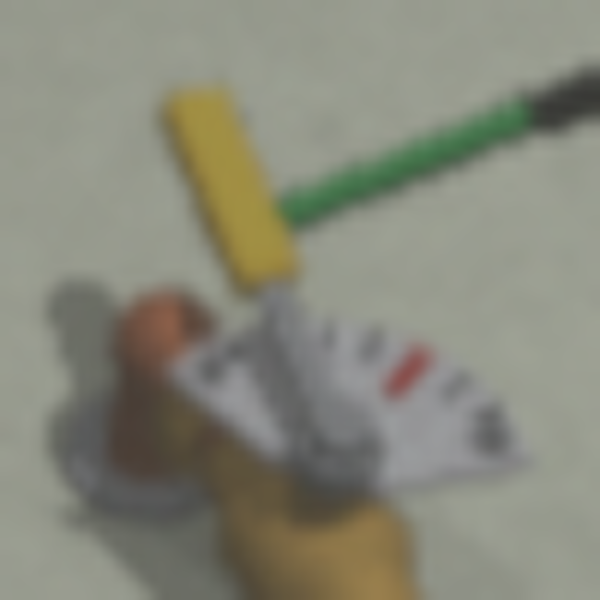

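```bash
cat > plan.py <<'E'
import sys,json,os,numpy as np
# usage: plan.py x,y,z,yaw ...  -> rows from commanded pose (file cmd.json)
def fwd(c,row):
    x,y,z,a=c;dx,dy,dz,t=row;a_=np.radians(a);ca,sa=np.cos(a_),np.sin(a_)
    return [x+(ca*dx+sa*dy)/100,y+(sa*dx-ca*dy)/100,z-dz/100,a-np.degrees(t)]
def inv(c,p):
    a_=np.radians(c[3]);ca,sa=np.cos(a_),np.sin(a_);d=np.array(p[:3])-c[:3]
    return [round(100*(ca*d[0]+sa*d[1]),1),round(100*(sa*d[0]-ca*d[1]),1),round(-100*d[2],1),round(np.radians(c[3]-p[3]),2)]
def plan(c,wps,step=.06,turn=10):
    pts=[];p=np.array(c,float)
    for w in wps:
        w=np.array(w,float);n=max(1,int(np.ceil(max(np.linalg.norm(w[:3]-p[:3])/step,abs(w[3]-p[3])/turn)-1e-6)))
        pts+=[p+(w-p)*k/n for k in range(1,n+1)];p=w
    c=list(c)
    for i in range(0,len(pts),5):
        rows=[inv(c,q) for q in pts[i:i+5]]
        print(json.dumps({"translation":[r[:3] for r in rows],"turn":[r[3] for r in rows]}))
        c=fwd(c,rows[-1]);print("   ->",np.round(c,4))
    return c
if __name__=="__main__":
    c=json.load(open("cmd.json")) if os.path.exists("cmd.json") else [.169,-.628,.231,-75.0]
    st=.06
    a=sys.argv[1:]
    if a[0].startswith("s="): st=float(a.pop(0)[2:])
    c=plan(c,[list(map(float,w.split(","))) for w in a],st)
    json.dump([float(v) for v in c],open("cmd.json","w"))
E
python3 plan.py .45,-.36,.26,-5 .56,0,.25,50 .444,.2642,.2,82.5
```

```text
{"translation": [[-2.7, -4.9, -0.4], [-5.3, -9.7, -0.8], [-8.0, -14.6, -1.2], [-10.6, -19.5, -1.7], [-13.3, -24.3, -2.1]], "turn": [-0.17, -0.35, -0.52, -0.7, -0.87]}
   -> [  0.3693  -0.4366   0.252  -25.1527]
{"translation": [[2.0, -5.2, -0.4], [4.0, -10.4, -0.8], [3.3, -15.7, -0.7], [2.5, -21.0, -0.5], [1.8, -26.3, -0.4]], "turn": [-0.18, -0.35, -0.49, -0.63, -0.76]}
   -> [ 0.4974 -0.2062  0.256  18.3921]
{"translation": [[3.1, -4.4, 0.2], [6.2, -8.8, 0.3], [9.3, -13.2, 0.5], [12.4, -17.6, 0.6], [11.9, -23.3, 1.6]], "turn": [-0.14, -0.28, -0.41, -0.55, -0.67]}
   -> [5.36800e-01 5.24000e-02 2.40000e-01 5.67803e+01]
{"translation": [[3.2, -4.9, 1.0], [6.3, -9.7, 2.0], [9.5, -14.5, 3.0], [12.6, -19.4, 4.0]], "turn": [-0.11, -0.22, -0.34, -0.45]}
   -> [ 0.4435  0.2641  0.2    82.5634]
```

>>> carry_out:
  translation:
    - [-2.7,-4.9,-0.4]
    - [-5.3,-9.7,-0.8]
    - [-8.0,-14.6,-1.2]
    - [-10.6,-19.5,-1.7]
    - [-13.3,-24.3,-2.1]
  turn: [-0.17,-0.35,-0.52,-0.7,-0.87]
  gripper: [0.55,0.55,0.55,0.55,0.55]

```text
time_s: 0.72
tool_pos: [0.37, -0.4346, 0.2514]
tool_rot: [180.0, 0.0, -24.8]
force: [0.2, 0.2, -0.4]
grip_width: 0.0501
```

Tracks as predicted.

>>> carry_out:
  translation:
    - [2.0,-5.2,-0.4]
    - [4.0,-10.4,-0.8]
    - [3.3,-15.7,-0.7]
    - [2.5,-21.0,-0.5]
    - [1.8,-26.3,-0.4]
  turn: [-0.18,-0.35,-0.49,-0.63,-0.76]
  gripper: [0.55,0.55,0.55,0.55,0.55]

```text
time_s: 1.35
tool_pos: [0.4968, -0.2038, 0.2551]
tool_rot: [-180.0, 0.0, 18.7]
force: [0.5, -0.0, -0.1]
grip_width: 0.0479
```

>>> carry_out:
  translation:
    - [3.1,-4.4,0.2]
    - [6.2,-8.8,0.3]
    - [9.3,-13.2,0.5]
    - [12.4,-17.6,0.6]
    - [11.9,-23.3,1.6]
  turn: [-0.14,-0.28,-0.41,-0.55,-0.67]
  gripper: [0.55,0.55,0.55,0.55,0.55]

```text
time_s: 1.98
tool_pos: [0.5372, 0.0551, 0.2392]
tool_rot: [-180.0, -0.2, 57.1]
force: [-0.2, 0.8, 0.5]
grip_width: 0.0478
```

>>> carry_out:
  translation:
    - [3.2,-4.9,1.0]
    - [6.3,-9.7,2.0]
    - [9.5,-14.5,3.0]
    - [12.6,-19.4,4.0]
    - [12.6,-19.4,4.0]
  turn: [-0.11,-0.22,-0.34,-0.45,-0.45]
  gripper: [0.55,0.55,0.55,0.55,0.55]

```text
time_s: 2.6
tool_pos: [0.4386, 0.2695, 0.199]
tool_rot: [-179.9, -0.1, 83.2]
force: [-0.1, -1.0, 0.3]
grip_width: 0.048
```

```bash
python3 plan.py s=.03 .444,.2645,.13,82.5; python3 - <<'E'
from cell import telemetry
o=telemetry.get_obs();print(o["tool_pos"],o["tool_rot"],o["qpos"].round(1) if hasattr(o["qpos"],"round") else o["qpos"])
E
```

```text
{"translation": [[0.0, 0.0, 2.3], [0.0, 0.0, 4.7], [0.0, 0.0, 7.0]], "turn": [0.0, 0.0, 0.0]}
   -> [ 0.4435  0.2641  0.13   82.5634]
[0.43856268 0.26949257 0.19898188] [-1.79878397e+02 -5.52463579e-02  8.32053926e+01] [ 21.1   8.5 -59.4 103.    7.5  72.9  43. ]
```

>>> carry_out:
  translation:
    - [0.0,0.0,2.3]
    - [0.0,0.0,4.7]
    - [0.0,0.0,6.0]
    - [0.0,0.0,7.0]
    - [0,0,7.0]
  turn: [0,0,0,0,0]
  gripper: [0.55,0.55,0.55,0.55,0.55]

```text
time_s: 3.22
tool_pos: [0.4424, 0.2643, 0.1292]
tool_rot: [-180.0, 0.0, 82.6]
force: [0.0, 0.1, -0.2]
grip_width: 0.0478
```

```bash
python3 - <<'E'
from cell import telemetry, read_camera
import cv2,numpy as np
o=telemetry.get_obs();print(o["tool_pos"],o["tool_rot"])
t=read_camera("top");s=read_camera("scene")
a=cv2.resize(t[185:275,170:270],None,fx=4,fy=4,interpolation=cv2.INTER_CUBIC)
b=cv2.resize(s[110:200,340:440],None,fx=4,fy=4,interpolation=cv2.INTER_CUBIC)
cv2.imwrite("pics/g.png",np.hstack([a,b])[:,:,::-1])
E
```

```text
[0.44236286 0.26431534 0.12915116] [-1.79955269e+02  2.55899322e-02  8.26030391e+01]
```

View pics/g.png

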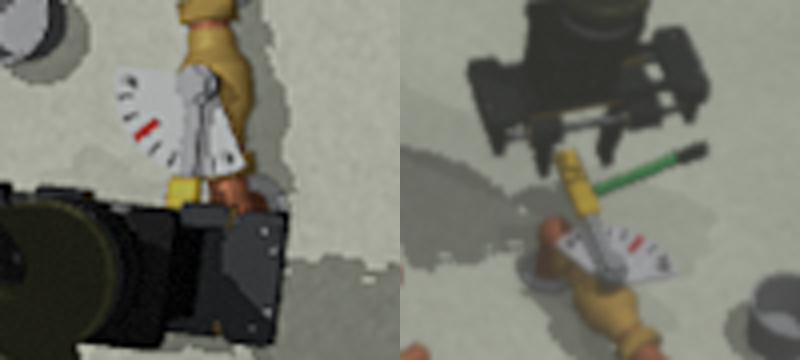

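>>> carry_out:
  translation:
    - [0,0,1.5]
    - [0,0,2.9]
    - [0,0,2.9]
  turn: [0,0,0]
  gripper: [0.55,0.55,0.55]

```text
time_s: 3.7
tool_pos: [0.4413, 0.2641, 0.0988]
tool_rot: [-179.8, 0.1, 82.6]
force: [-0.4, -0.3, 0.3]
grip_width: 0.0479
```

>>> carry_out:
  translation:
    - [0,0,0]
    - [0,0,0]
    - [0,0,0]
    - [0,0,0]
  turn: [0,0,0,0]
  gripper: [0.3,0.2,0.1,0.1]
  squeeze: 5

```text
time_s: 4.2
tool_pos: [0.4426, 0.2654, 0.1009]
tool_rot: [180.0, -0.1, 82.6]
force: [0.5, 2.6, 0.5]
grip_width: 0.0222
```

```bash
cat > arc.py <<'E'
import json,numpy as np,subprocess
from plan import plan
s=np.array([.5505,.2515]);c=[.4435,.2641,.101,82.56]
a0=np.degrees(np.arctan2(c[1]-s[1],c[0]-s[0]));r=np.hypot(*(np.array(c[:2])-s));print(a0,r)
w=[]
for k in range(1,11):
    a=a0+(127-a0)*k/10;w.append([*(s+r*np.array([np.cos(np.radians(a)),np.sin(np.radians(a))])),.101,c[3]+(127-a0)*k/10])
c=plan(c,w);json.dump([float(v) for v in c],open("cmd.json","w"))
E
python3 arc.py
```

```text
173.2839495734069 0.10773931501545755
{"translation": [[0.9, 0.0, -0.0], [1.7, 0.1, -0.0], [2.6, 0.3, -0.0], [3.4, 0.5, -0.0], [4.2, 0.8, -0.0]], "turn": [0.08, 0.16, 0.24, 0.32, 0.4]}
   -> [ 0.4569  0.3047  0.101  59.6417]
{"translation": [[0.9, 0.0, -0.0], [1.8, 0.1, -0.0], [2.6, 0.3, -0.0], [3.5, 0.5, -0.0], [4.3, 0.8, -0.0]], "turn": [0.08, 0.17, 0.25, 0.33, 0.41]}
   -> [ 0.4855  0.3378  0.101  36.1504]
```

>>> carry_out:
  translation:
    - [0.9,0.0,0]
    - [1.7,0.1,0]
    - [2.6,0.3,0]
    - [3.4,0.5,0]
    - [4.2,0.8,0]
  turn: [0.08,0.16,0.24,0.32,0.4]
  gripper: [0.1,0.1,0.1,0.1,0.1]

```text
time_s: 4.82
tool_pos: [0.4549, 0.3055, 0.1007]
tool_rot: [-180.0, 0.1, 59.6]
force: [-2.7, -0.5, 3.5]
grip_width: 0.0225
```

>>> carry_out:
  translation:
    - [0.9,0.0,0]
    - [1.8,0.1,0]
    - [2.6,0.3,0]
    - [3.5,0.5,0]
    - [4.3,0.8,0]
  turn: [0.08,0.17,0.25,0.33,0.41]
  gripper: [0.1,0.1,0.1,0.1,0.1]

```text
time_s: 5.45
tool_pos: [0.4832, 0.3395, 0.1008]
tool_rot: [-179.9, 0.1, 36.1]
force: [-3.4, 0.3, 2.7]
grip_width: 0.0222
```

>>> carry_out:
  translation:
    - [0,0,0]
    - [0,0,0]
  turn: [0,0]
  gripper: [0.1,0.1]

```text
time_s: 5.7
tool_pos: [0.4841, 0.34, 0.1008]
tool_rot: [-179.9, -0.1, 36.3]
force: [-0.5, 5.6, -0.7]
grip_width: 0.0228
```

```bash
python3 - <<'E'
from cell import telemetry, read_camera
import cv2,numpy as np
o=telemetry.get_obs();print(o["tool_pos"],o["tool_rot"],o["force"],o["wrist_torque"])
t=read_camera("top");s=read_camera("scene")
a=cv2.resize(t[185:275,170:270],None,fx=4,fy=4,interpolation=cv2.INTER_CUBIC)
b=cv2.resize(s[110:200,340:440],None,fx=4,fy=4,interpolation=cv2.INTER_CUBIC)
cv2.imwrite("pics/h.png",np.hstack([a,b])[:,:,::-1])
E
```

```text
[0.48409349 0.3399703  0.10079796] [-1.79897570e+02 -1.18201112e-01  3.63449090e+01] [-0.49571822  5.64444922 -0.66496028] [ 1.25454599 -0.04521114  0.10887728]
```

View pics/h.png

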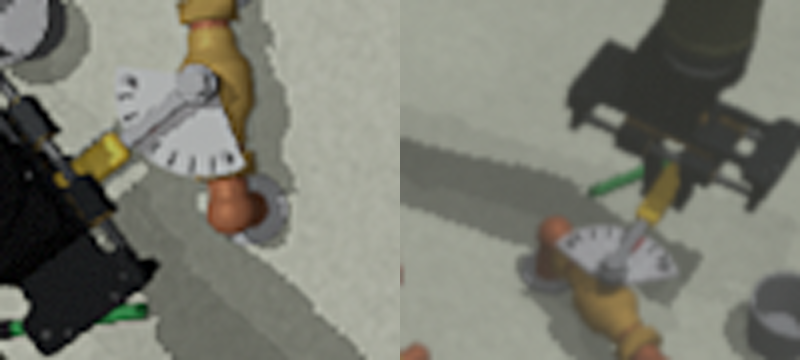

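>>> carry_out:
  translation:
    - [0,0,0]
    - [0,0,0]
    - [0,0,0]
    - [0,0,-3]
    - [0,0,-7]
  turn: [0,0,0,0,0]
  gripper: [0.5,0.5,0.5,0.5,0.5]

```text
time_s: 6.42
tool_pos: [0.4839, 0.3372, 0.1702]
tool_rot: [180.0, 0.2, 36.2]
force: [1.0, 0.3, -0.4]
grip_width: 0.0433
```

>>> carry_out:
  translation:
    - [0,0,-5]
    - [0,5,-10]
    - [0,10,-12]
  turn: [0,0,0]
  gripper: [0.3,0.1,0]

```text
time_s: 6.8
tool_pos: [0.5438, 0.2585, 0.2936]
tool_rot: [179.9, -0.2, 36.4]
force: [0.1, 0.5, -0.6]
grip_width: 0.0213
```

```bash
echo '[0.5445,0.2571,0.291,36.15]'>cmd.json; python3 plan.py .556,-.014,.2,11.4 .556,-.014,.115,11.4
```

```text
{"translation": [[-3.0, 4.5, 1.8], [-6.0, 9.0, 3.6], [-9.0, 13.5, 5.5], [-12.1, 18.1, 7.3], [-15.1, 22.6, 9.1]], "turn": [0.09, 0.17, 0.26, 0.35, 0.43]}
   -> [ 0.5559 -0.0145  0.2    11.5128]
{"translation": [[0.0, -0.0, 4.2], [0.0, -0.0, 8.5]], "turn": [0.0, 0.0]}
   -> [ 0.5559 -0.0145  0.115  11.5128]
```

>>> carry_out:
  translation:
    - [-3.0,4.5,1.8]
    - [-6.0,9.0,3.6]
    - [-9.0,13.5,5.5]
    - [-12.1,18.1,7.3]
    - [-15.1,22.6,9.1]
  turn: [0.09,0.17,0.26,0.35,0.43]
  gripper: [0,0,0,0,0]

```text
time_s: 7.42
tool_pos: [0.5548, -0.0163, 0.1991]
tool_rot: [179.9, -0.0, 11.4]
force: [0.5, 0.8, -0.5]
grip_width: 0.0002
```

>>> carry_out:
  translation:
    - [0,0,2]
    - [0,0,4.5]
    - [0,0,7]
    - [0,0,8.5]
    - [0,0,8.5]
  turn: [0,0,0,0,0]
  gripper: [0,0,0,0,0]

```text
time_s: 8.05
tool_pos: [0.5543, -0.014, 0.1136]
tool_rot: [-180.0, 0.1, 11.6]
force: [-0.1, -0.7, 0.9]
grip_width: 0.0006
```

```bash
cat > snap.py <<'E'
from cell import telemetry, read_camera
import cv2,numpy as np,sys
o=telemetry.get_obs();print(o["time_s"],o["tool_pos"].round(4),o["force"].round(2),round(o["grip_width"],4))
t=read_camera("top");s=read_camera("scene")
n=sys.argv[1]; cv2.imwrite(f"pics/{n}_t.png",t[:,:,::-1]);cv2.imwrite(f"pics/{n}_s.png",s[:,:,::-1])
x,y=map(int,sys.argv[2].split(","));u,v=map(int,sys.argv[3].split(","))
r=lambda i,x,y:cv2.resize(i[y:y+100,x:x+100],None,fx=4,fy=4,interpolation=cv2.INTER_CUBIC)
cv2.imwrite(f"pics/{n}.png",np.hstack([r(t,x,y),r(s,u,v)])[:,:,::-1])
E
python3 snap.py i 170,175 340,110
python3 - <<'E'
import cv2,numpy as np
t=cv2.imread("pics/i_t.png");s=cv2.imread("pics/i_s.png")
r=lambda i,x,y:cv2.resize(i[y:y+100,x:x+100],None,fx=4,fy=4,interpolation=cv2.INTER_CUBIC)
cv2.imwrite("pics/j.png",np.hstack([r(t,280,160),r(s,270,140)]))
E
```

```text
8.05 [ 0.5543 -0.014   0.1136] [-0.09 -0.7   0.91] 0.0006
```

View pics/i.png

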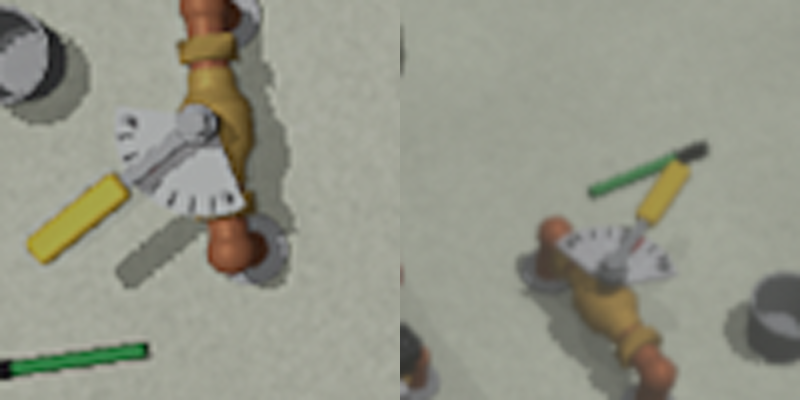

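View pics/j.png

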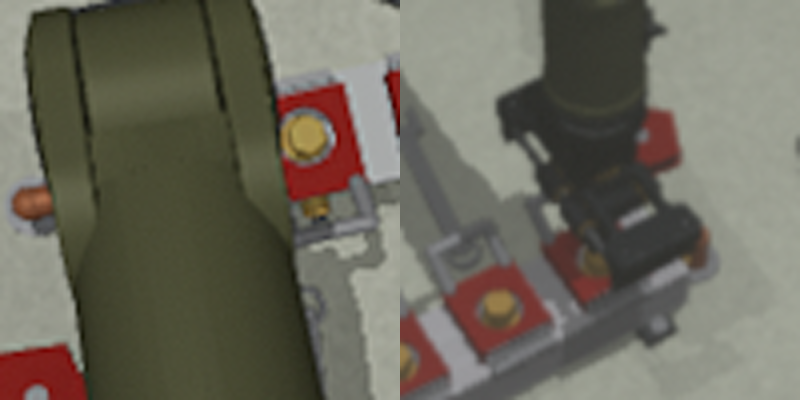

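```bash
python3 - <<'E'
from h import *
import cv2
from scipy.optimize import least_squares
res={}
# segment yellow grip before/after, minAreaRect axis corners
for f in ("top0","i_t","scene0","i_s"):
    im=cv2.imread(f"pics/{f}.png"); n="top" if "t" in f.split("_")[-1] and f!="scene0" and f!="i_s" else "scene"
    b=im.astype(int); m=((b[:,:,2]-b[:,:,0]>60)&(b[:,:,1]-b[:,:,0]>50)&(abs(b[:,:,2]-b[:,:,1])<45)).astype(np.uint8)
    roi=np.zeros_like(m)
    if n=="top": roi[205:270,170:245]=1
    else: roi[130:170,370:420]=1
    m*=roi; k,l,st,ce=cv2.connectedComponentsWithStats(m); i=1+np.argmax(st[1:,4]); ys,xs=np.where(l==i)
    p=np.array([back(n,(x,y),.113)[:2] for x,y in zip(xs,ys)]); c=p.mean(0);w,v=np.linalg.eigh(np.cov(p.T));d=v[:,1]
    if d[0]>0:d=-d
    pr=(p-c)@d
    print(f,n,len(p),"c",c.round(4),"ang",np.degrees(np.arctan2(d[1],d[0])).round(1)%360,"len",np.ptp(pr).round(3), "stem",(c-.095*d).round(4))
# red mark (before)
for f,n in(("top0","top"),("scene0","scene")):
    im=cv2.imread(f"pics/{f}.png").astype(int); m=(im[:,:,2]-np.maximum(im[:,:,1],im[:,:,0])>40)
    if n=="top": sl=(slice(205,225),slice(195,225))
    else: sl=(slice(160,180),slice(390,408))
    ys,xs=np.where(m[sl]); ys+=sl[0].start; xs+=sl[1].start
    wt=np.array([im[y,x,2]-im[y,x,1] for x,y in zip(xs,ys)])
    p=np.array([back(n,(x,y),.089)[:2] for x,y in zip(xs,ys)]);c=np.average(p,axis=0,weights=wt);w,v=np.linalg.eigh(np.cov(p.T,aweights=wt));d=v[:,1]
    if d[0]>0:d=-d
    print("red",n,len(p),c.round(4),np.degrees(np.arctan2(d[1],d[0])).round(1),w)
    for s in [(.5505,.2515),(.549,.2525)]: print(s,np.degrees(np.arctan2(c[1]-s[1],c[0]-s[0])).round(1))
E
```

```text
top0 top 220 c [0.4529 0.2636] ang 173.1 len 0.073 stem [0.5472 0.2523]
i_t top 215 c [0.4895 0.3295] ang 127.5 len 0.072 stem [0.5473 0.2541]
scene0 scene 76 c [0.4588 0.2635] ang 173.6 len 0.068 stem [0.5533 0.253 ]
i_s scene 83 c [0.4947 0.33  ] ang 128.6 len 0.071 stem [0.554  0.2558]
red top 15 [0.5215 0.2923] 127.6 [2.15868454e-06 2.71526796e-05]
(0.5505, 0.2515) 125.4
(0.549, 0.2525) 124.6
red scene 2 [0.5234 0.2933] 118.3 [0.00000000e+00 1.75713327e-05]
(0.5505, 0.2515) 122.9
(0.549, 0.2525) 122.1
```

```bash
python3 - <<'E'
import cv2
t=cv2.imread("pics/i_t.png")
cv2.imwrite("pics/k.png",cv2.resize(t[195:233,192:236],None,fx=16,fy=16,interpolation=cv2.INTER_CUBIC))
E
```

```text
(no output)
```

View pics/k.png

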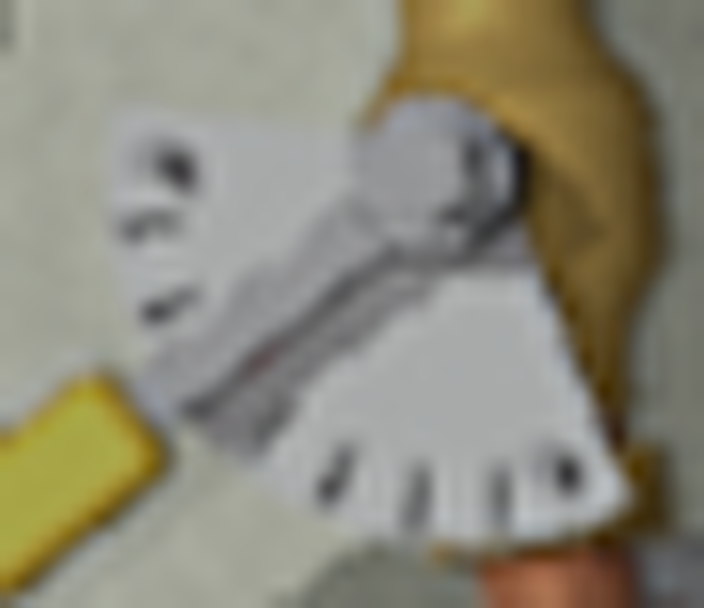

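```bash
python3 - <<'E'
from h import *
from scipy.optimize import least_squares
K=lambda p:crop(p,192,195,16);E=lambda p:crop(p,190,195,15)
ob=[(0,K((503,495))),(15,K((420,498))),(30,K((337,475))),(75,K((170,305))),(90,K((150,225))),(45,E((280,407))),(60,E((250,338))),(30,E((345,447))),(75,E((190,290))),(90,E((170,212))),(0,E((502,468)))]
P=[(a,back("top",u,.089)[:2]) for a,u in ob]
def f(q):
    out=[]
    for a,p in P:
        t=np.radians(q[2]-a); r=q[4] if a==60 else q[3]
        out+=list(p-q[:2]-r*np.array([np.cos(t),np.sin(t)]))
    return np.array(out)
r=least_squares(f,[.55,.252,187,.055,.05]);print(r.x.round(4),"red",r.x[2]-60);print((r.fun.reshape(-1,2)*1000).round(1))
J=np.linalg.inv(r.jac.T@r.jac)*(r.fun@r.fun)/(len(r.fun)-5);print(np.sqrt(np.diag(J)))
print(back("top",K((440,150)),.113), back("top",K((430,165)),.12))
E
```

```text
[5.500000e-01 2.541000e-01 1.868947e+02 5.300000e-02 4.810000e-02] red 126.8947346398729
[[ 0.3 -0.2]
 [-0.  -0.2]
 [ 0.3  0.3]
 [ 0.2 -0. ]
 [ 0.1 -0.1]
 [ 0.3  0.2]
 [-0.2 -0.2]
 [ 0.   0.5]
 [-0.6 -0.1]
 [-0.   0.1]
 [-0.4 -0.3]]
[1.67187549e-04 1.70008780e-04 1.83457866e-01 1.68806576e-04
 3.40109967e-04]
[0.55354135 0.25097309 0.113     ] [0.55068815 0.25052087 0.12      ]
```

>>> carry_out:
  translation:
    - [0,0,0.6]
    - [0,0,0.9]
    - [0,0,1.0]
  turn: [0,0,0]
  gripper: [0,0,0]

```text
time_s: 8.52
tool_pos: [0.5551, -0.0138, 0.1044]
tool_rot: [180.0, 0.0, 11.6]
force: [0.3, -0.2, -0.2]
grip_width: 0.0006
```

>>> carry_out:
  translation:
    - [0,0,0.1]
    - [0,0,0.2]
    - [0,0,0.3]
    - [0,0,0.3]
  turn: [0,0,0,0]
  gripper: [0,0,0,0]

```text
time_s: 9.02
tool_pos: [0.5554, -0.0138, 0.1031]
tool_rot: [180.0, -0.0, 11.6]
force: [-3.7, 0.5, 10.2]
grip_width: 0.0007
```

```bash
echo '[0.5559,-0.0145,0.102,11.51]'>cmd.json; python3 plan.py .5559,-.0145,.14,11.5 .5735,-.106,.13,11.5 .5735,-.106,.105,11.5;
```

```text
{"translation": [[0.0, 0.0, -3.8], [-0.1, 4.7, -3.3], [-0.1, 9.3, -2.8], [-0.1, 9.3, -0.3]], "turn": [0.0, 0.0, 0.0, 0.0]}
   -> [ 0.5735 -0.1058  0.105  11.51  ]
```

>>> carry_out:
  translation:
    - [0,0,-3.8]
    - [-0.1,4.7,-3.3]
    - [-0.1,9.3,-2.8]
    - [-0.1,9.3,-1.5]
    - [-0.1,9.3,-0.4]
  turn: [0,0,0,0,0]
  gripper: [0,0,0,0,0]

```text
time_s: 9.65
tool_pos: [0.5725, -0.1047, 0.1047]
tool_rot: [-179.9, 0.0, 11.6]
force: [-0.1, 1.2, -0.6]
grip_width: 0.0006
```

>>> carry_out:
  translation:
    - [0,0,0]
    - [0,0,0.1]
    - [0,0,0.2]
  turn: [0,0,0]
  gripper: [0,0,0]

```text
time_s: 10.02
tool_pos: [0.5731, -0.1045, 0.104]
tool_rot: [180.0, -0.0, 11.6]
force: [0.1, 0.3, -1.0]
grip_width: 0.0
```

>>> carry_out:
  translation:
    - [0,0,0.1]
    - [0,0,0.2]
    - [0,0,0.3]
    - [0,0,0.3]
  turn: [0,0,0,0]
  gripper: [0,0,0,0]

```text
time_s: 10.52
tool_pos: [0.5732, -0.1049, 0.1031]
tool_rot: [179.9, -0.0, 11.6]
force: [-5.0, 0.8, 13.6]
grip_width: 0.0007
```

```bash
echo '[0.5735,-0.1058,0.101,11.51]'>cmd.json; python3 plan.py .5735,-.1058,.14,11.5 .592,-.198,.13,11.5 .592,-.198,.104,11.5;
```

```text
{"translation": [[0.0, 0.0, -3.9], [-0.0, 4.7, -3.4], [-0.0, 9.4, -2.9], [-0.0, 9.4, -0.3]], "turn": [0.0, 0.0, 0.0, 0.0]}
   -> [ 0.5923 -0.1979  0.104  11.51  ]
```

>>> carry_out:
  translation:
    - [0,0,-3.9]
    - [0,4.7,-3.4]
    - [0,9.4,-2.9]
    - [0,9.4,-1.5]
    - [0,9.4,-0.4]
  turn: [0,0,0,0,0]
  gripper: [0,0,0,0,0]

```text
time_s: 11.15
tool_pos: [0.5913, -0.1966, 0.1035]
tool_rot: [-179.9, 0.0, 11.6]
force: [0.1, 0.4, 1.0]
grip_width: 0.0009
```

>>> carry_out:
  translation:
    - [0,0,0]
    - [0,0,0.1]
    - [0,0,0.2]
  turn: [0,0,0]
  gripper: [0,0,0]

```text
time_s: 11.52
tool_pos: [0.592, -0.1965, 0.1031]
tool_rot: [180.0, -0.0, 11.6]
force: [-0.5, 1.3, 0.0]
grip_width: 0.0005
```

>>> carry_out:
  translation:
    - [0,0,0.1]
    - [0,0,0.2]
    - [0,0,0.3]
    - [0,0,0.4]
  turn: [0,0,0,0]
  gripper: [0,0,0,0]

```text
time_s: 12.02
tool_pos: [0.5919, -0.197, 0.0987]
tool_rot: [-180.0, -0.0, 11.6]
force: [-1.0, 1.1, 1.7]
grip_width: 0.0006
```

```bash
echo '[0.5923,-0.1979,0.099,11.51]'>cmd.json; python3 plan.py .5923,-.1979,.155,11.5 .5295,-.2108,.155,11.5 .5295,-.2108,.13,11.5
```

```text
{"translation": [[0.0, 0.0, -5.6], [-3.2, 0.0, -5.6], [-6.4, 0.0, -5.6], [-6.4, 0.0, -3.1]], "turn": [0.0, 0.0, 0.0, 0.0]}
   -> [ 0.5296 -0.2107  0.13   11.51  ]
```

>>> carry_out:
  translation:
    - [0,0,-5.6]
    - [-3.2,0,-5.6]
    - [-6.4,0,-5.6]
    - [-6.4,0,-3.1]
    - [-6.4,0,-3.1]
  turn: [0,0,0,0,0]
  gripper: [0,0,0.3,0.3,0.3]

```text
time_s: 12.65
tool_pos: [0.5271, -0.2102, 0.1277]
tool_rot: [-179.9, 0.2, 11.5]
force: [0.8, 0.1, -0.3]
grip_width: 0.0215
```

```bash
python3 snap.py l 340,150 210,170
```

```text
12.65 [ 0.5271 -0.2102  0.1277] [ 0.79  0.11 -0.31] 0.0215
```

View pics/l.png

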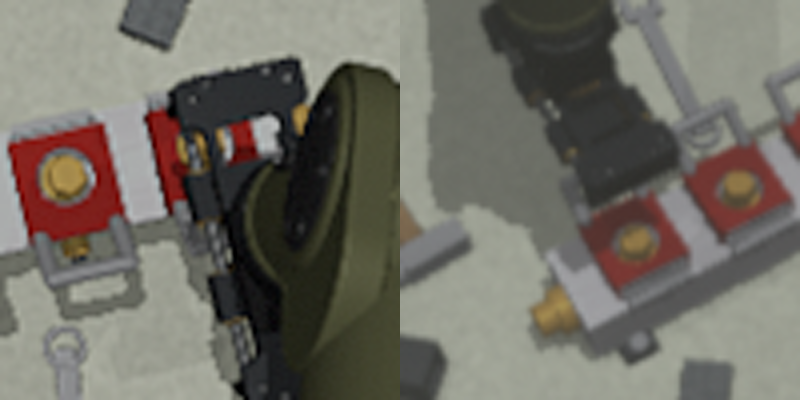

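>>> carry_out:
  translation:
    - [0,0,0]
    - [0,0,1]
    - [0,0,2]
    - [0,0,3.1]
    - [0,0,3.1]
  turn: [0,0,0,0,0]
  gripper: [0.32,0.32,0.32,0.32,0.32]

```text
time_s: 13.38
tool_pos: [0.528, -0.2097, 0.097]
tool_rot: [-179.9, 0.1, 11.6]
force: [-0.8, -0.6, 0.7]
grip_width: 0.028
```

>>> carry_out:
  translation:
    - [0,0,0]
    - [0,0,0]
    - [0,0,0]
    - [0,0,0]
  turn: [0,0,0,0]
  gripper: [0.1,0.0,0.0,0.0]
  squeeze: 10

```text
time_s: 13.88
tool_pos: [0.5294, -0.2102, 0.0989]
tool_rot: [180.0, -0.0, 11.6]
force: [1.0, -0.7, 0.3]
grip_width: 0.0117
```

```bash
python3 -c "
import numpy as np
for t in range(0,66,6):
    r=np.radians(t);print(t,round((-95*np.cos(r)+35*np.sin(r)+95)/10,1),round(-(95*np.sin(r)+35*np.cos(r)-35)/10,1))"
```

```text
0 0.0 -0.0
6 0.4 -1.0
12 0.9 -1.9
18 1.5 -2.8
24 2.2 -3.6
30 3.0 -4.3
36 3.9 -4.9
42 4.8 -5.5
48 5.7 -5.9
54 6.7 -6.2
60 7.8 -6.5
```

>>> carry_out:
  translation:
    - [0.4,0,-1.0]
    - [0.9,0,-1.9]
    - [1.5,0,-2.8]
    - [2.2,0,-3.6]
    - [3.0,0,-4.3]
  turn: [0,0,0,0,0]
  gripper: [0,0,0,0,0]

```text
time_s: 14.5
tool_pos: [0.5564, -0.2048, 0.1423]
tool_rot: [-180.0, 0.3, 11.5]
force: [-8.7, -1.1, 4.8]
grip_width: 0.0119
```

>>> carry_out:
  translation:
    - [0.9,0,-0.6]
    - [1.8,0,-1.2]
    - [2.7,0,-1.6]
    - [3.7,0,-1.9]
    - [4.8,0,-2.2]
  turn: [0,0,0,0,0]
  gripper: [0,0,0,0,0]

```text
time_s: 15.12
tool_pos: [0.6059, -0.1948, 0.1649]
tool_rot: [179.9, 0.0, 11.5]
force: [-1.7, -1.0, 1.3]
grip_width: 0.0116
```

>>> carry_out:
  translation:
    - [0,0,0]
    - [0,0,0]
    - [0,0,0]
    - [0,0,0]
  turn: [0,0,0,0]
  gripper: [0,0,0,0]

```text
time_s: 15.62
tool_pos: [0.6061, -0.1948, 0.1647]
tool_rot: [179.9, -0.1, 11.6]
force: [-1.5, -1.7, 5.6]
grip_width: 0.0116
```

```bash
python3 snap.py m 340,150 210,170
```

```text
15.625 [ 0.6061 -0.1948  0.1647] [-1.49 -1.72  5.63] 0.0116
```

View pics/m.png

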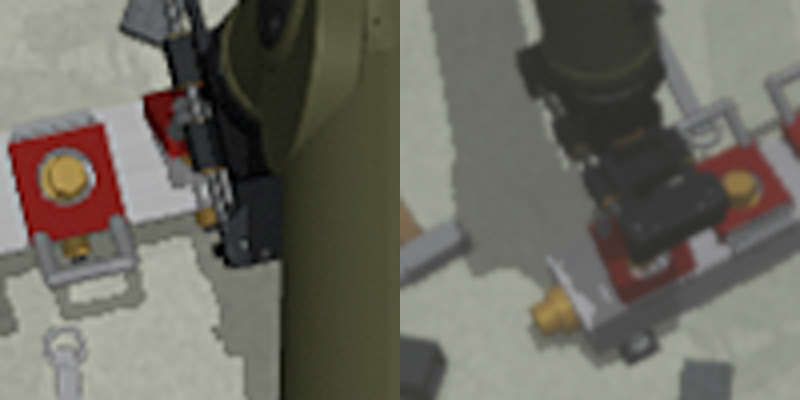

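View pics/m_s.png

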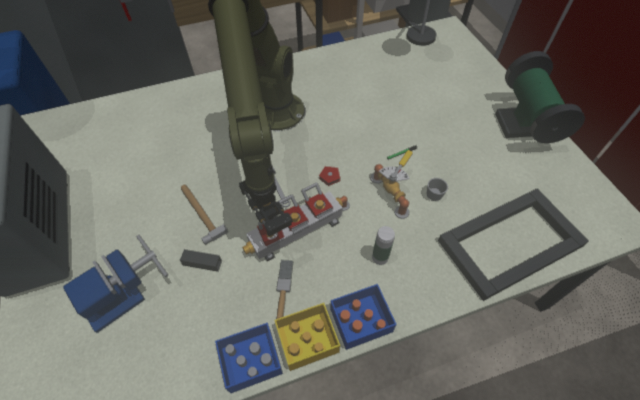

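View pics/m_t.png

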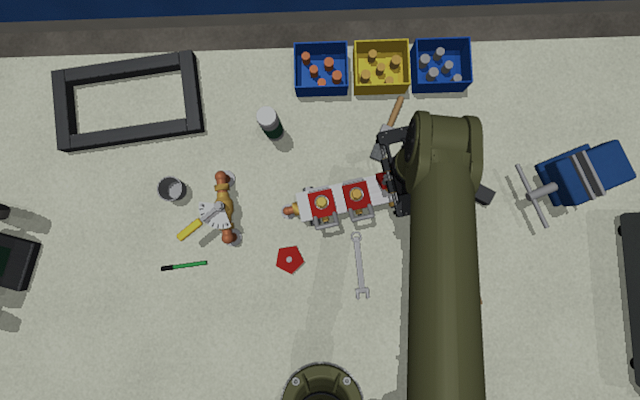

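```bash
python3 - <<'E'
from cell import telemetry, sign_off
o=telemetry.get_obs();print(o["tool_pos"],o["grip_width"],o["force"])
print(sign_off())
E
```

```text
[ 0.6060848  -0.19482171  0.16474987] 0.01145609103807068 [-2.91838553 -1.3884328   5.41993021]
the job is handed in; nothing more can be done
None
```

The job is handed in after 15.6 s: the valve is at the red mark, the loose bolt is the right one, and its guard is held open at about 60°.

- **Valve:** I turned the lever to the red mark. In the top camera it read 127.5° against 126.9° for the mark, so about 0.6° off. The less precise scene camera read 128.6°.
- **Bolts:** The left and middle bolts did not move under taps of 10 and 14 N. The right bolt sank about 4 mm at a small force. I stopped there and did not push it the last millimetre to its seat.
- **Guard:** The right guard's angle is worked out from the tool's path, which moved 78 mm back and 66 mm up from the shut position. The fingers still measured about 11.5 mm on the 12 mm bar at hand-in. The arm hides most of this guard in the pictures, so they only agree with it being open and do not measure the angle.
- **Rest of the bench:** In the last pictures the other two guards are shut and nothing looks moved. The wire brush and tube offcut are partly hidden by the arm in the top view but look undisturbed in the scene view.

No check failed.

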